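Hang the ear defenders on the bar under the bench shelf

ROBOT

A 6-joint arm with a two-finger parallel gripper is mounted at the origin on a cart in front of the work surface, level with it; the furniture and walls round the work are solid. World frame = base frame: x ahead of the robot, y to its left, z up, the work surface at z = 0. Lengths are in m, angles in degrees, forces in N, time in s.
With the tool pointing down it reaches from about 0.35 to 0.8 m from the base axis. Payload 7.3 kg.
Tool frame: the origin (TCP) lies on the centre line of the jaws, within the pads' length; the fingertips stand 11 mm ahead of it and the grasp point (between the pads) lies 8 mm behind it; z points along the fingers, y is the line along which they close (so a half turn about z gives the same grasp; the last joint's range is limited). The gripper opens to 85 mm and grips with 20 to 120 N. Pads are 22 mm wide; open, the fingers measure 114 mm over their backs; the gripper's body (76 mm by 85 mm) begins 54 mm behind the grasp point. The pads swing forward as they close: fully open they stand 13 mm farther back than shut.
Start: joints at [66.807, 19.595, 87.324, -0, 73.075, -8.365], TCP at [0.134, 0.508, 0.242] pointing down, gripper open.
Joint ranges: [-145.02, 145.02], [-44.19, 115.74], [2.07, 154.8], [-57.11, 237.11], [16.16, 152.29], [-177.93, 177.93]. Speed limits (degrees/s): [147.25, 147.25, 180, 180, 180, 180].

INTERFACE

Orientations are given as [roll, pitch, yaw] about the fixed x, y, z axes, in that order (R = Rz(yaw) Ry(pitch) Rx(roll)).
In Python, from cell import telemetry, vision, workorder gives the robot as it stands. The module is installed in compiled form; this text tells all that it offers.
- The arm moves only by the tool send_rows, never from a script. Its argument "moves" is a list of rows, each a list of 2 entries, a list of its own where there are three numbers: the shift along the tool's x, y, z in m, then the turn, a rotation vector about the tool's x, y, z in degrees. A call has 1 to 20 rows; each row is the pose to reach, as a shift and turn from the pose commanded when the call began, along the tool's axes at that moment; what a row does not reach only later rows make up. A row lasts 1/8 s, in which the tool goes at most 62.5 mm and 10.7 degrees, less where a joint would pass 70% of its speed; a pose out of reach is approached as far as the arm can. A call with a gripper value outside its range is refused whole. "claw" is the finger opening in m, from 0 to 0.0854, set as the call begins (left out, the last holds). The fingers move at their own pace and stop on an object; "squeeze" is the grip in N (left out, the last holds). Time passes only in rows, so rows that repeat a pose let the fingers close. It gives the time, the measured TCP pose, the force, the opening and the grip force at its end, in the units of the state.
- telemetry.sense(): the state, without advancing time (a new reading comes with each control period).
- vision.grab_frame(name): name is "side" or "top"; returns a dict with "img" (480x640x3 uint8, red, green, blue), "range_z" (480x640 float32, m along the optical axis (not along the pixel's ray), 0 where there is no reading), "mtx" (3x3 intrinsics, pixels), "origin" and "attitude" of the camera in the world. Camera axes: x right, y down, z forward; pixel columns grow to the right and rows downward; lengths in m; the calibration is good to about 2 mm. A picture is of the moment at which its call begins.
- workorder.close_job(): hands the job in; it is judged then, once.
Trained networks look in a picture, given as the dict that the camera call returned (one of the last four; its "shot" number tells which), for a name from the list of things; names that differ only in an ending like _2 or _b are one class to them, and where a whole thing is asked for, a point or a joint stands for the part that bears it (a point fixed in the world has none). Each returns a list of dicts, best first, with "score" (0 to 1); they miss things now and then, are a little off and sometimes report something else, mostly with a low value. They report only what shows in the picture. A call takes as long as a camera call. They do not tell look-alikes from the thing itself.
- vision.silhouettes(picture, thing): "region" (480x640 bool, what is visible of it).
- vision.tip_of(picture, thing): "at" ([x, y, z] in m, in world coordinates, good to about 4 mm: a listed point, or the origin of a listed thing).
The state is a dict: "clock": time; "joint_pos": joint angles; "joint_vel": joint speeds; "joint_efforts": joint torques, N m; "eef_pos": TCP position; "orientation": TCP orientation; "ft_force": force on the tool from outside, world axes, zero at the start; "moment": the same for the moment, N m; "opening": finger opening in m; "grip_force": force on a finger pad.
Only numpy, scipy, OpenCV 4.12 (cv2) and the standard library are available. Lean on these libraries where they do the work, as an engineer would, in place of code of your own. Each camera call takes 0.05 s, during which the arm holds its last target. There are 200 camera calls.

TASK

Put the ear defenders away: hang them by the head band over the short bar under the bench shelf, inside the bar's upturned tip, with a cup hanging free on either side. The bar is clamped at a height nobody has noted, so lower them gently until you feel the bar carry them before you let go; do not press hard, and leave the white mug and the two bottles near by alone.

Things in the scene. Friction and masses are not known exactly. Their poses are not given: they have to be found in the camera images.
- ear_defenders: Ear defenders, one rigid piece, black and grey plastic, about 0.22 kg, standing on their two cups on a brown lidded box 90 mm high, head band up. Origin: midway between the cups' undersides; x: from the near to the far cup, away from the robot; y: square to the band's plane, left; z: up. 137 x 60 x 175 mm. Cups 60 mm wide (y), 74 mm high, |x| 36 to 69 mm. Near and far side alike.
- band_inside (a point): Inner face (underside) of the head band at its very top, middle of its width, 169 mm above the cups' undersides. The band is a half circle of 49 mm inner radius in the x-z plane, 18 mm wide (y), 6 mm thick. Axes as the ear defenders.
- stem_near (a point): Middle of the flat upright stem between the near cup and the band, the place to take them with fingers closing along y: 22 mm wide (y), 10 mm thick (x), clear of cup and band from 74 to 125 mm above the cups' undersides. This point is 99 mm above the undersides, 52 mm from the middle towards the robot. Axes as the ear defenders.
- stem_far (a point): The like point of the stem on the far cup: 99 mm above the cups' undersides, 52 mm from the middle away from the robot. Axes as the ear defenders.
- bench_shelf: Plywood bench shelf, fixed: board 310 mm wide (y), 170 mm deep (x), 18 mm thick, underside 352 mm above the desk, on end panels (x 14 to 80 mm) with arms 45 mm deep under the board's ends, inner faces |y| = 139 mm. A mug, jars and a bottle stand on it. Origin: on the desk under the board's middle; x away from the robot, y left, z up. A round steel bar hangs under it.
- over_bar (a point): Point on the board's underside straight above the middle of the band's place on the bar, 37 mm behind the front edge (axes as the shelf). The bar, 12 mm thick, runs level along this y axis below: free end on the left with upturned tip (10 mm above the bar's top) at y 20 to 32 mm, drop rod that carries it on the right at y -20 to -30 mm. So the 18 mm wide band has 11 mm play either way.
- board_edge (a point): Front lower edge of the board, before the bar (axes as the shelf). A gripper held upright strikes it: lean 25 to 40 degrees, coming from the front, and take the ear defenders leaning likewise so that they stay upright. The bar's top is clamped firmly somewhere 50 to 90 mm lower than this edge, unmeasured. A band with its inner face 25 mm below this edge passes over the tip from the left, clear of the board.
- mug_white: White mug, 72 mm across, 82 mm high, standing at the left; to be left alone. Origin at the centre of its underside.
- bottle_amber: Amber bottle, 42 mm across, 102 mm high, standing at the back right; to be left alone. Origin at the centre of its underside.
- bottle_blue: Blue bottle, 52 mm across, 133 mm high, standing on the bench shelf's board, 370 mm above the desk; to be left alone. Origin at the centre of its underside.
Mind the look-alikes: they are no part of the job. What is shaped like the ear_defenders but orange is not meant.

How it is judged:
By the outcome, as a careful person would: the job done as asked, in the order asked, and still so for the second after the job is handed in, with the robot touching nothing.
It also fails if it takes over 45 s, if anything falls off the work surface, if the arm or the gripper's body presses on something with over 40 N, if the wrist force passes 120 N, or if a joint passes its speed limit or range.

## Working session

There is one attempt and no reset: what is moved stays moved. The work goes in short steps, Python scripts to look and compute and a tool call to move; the robot and the scene stay as the last step left them, time stands still between calls to the robot, and variables do not carry over. Pictures are saved under pics/ and viewed, at most 10 in all, crops included, and the job is handed in when it is done.

Besides the shell and the picture viewer there is one more tool, called after ">>>" by a JSON object that holds its "fn" and its "kwargs", one argument or row to a line. send_rows: Moves the arm, as the interface text tells. Its arguments: {"type":"object","properties":{"moves":{"type":"array","items":{"type":"array"}},"claw":{"type":"number"},"squeeze":{"type":"number"}},"required":["moves"]}

```bash
mkdir -p pics; cat > h.py <<'E'
import numpy as np, cv2
from scipy.spatial.transform import Rotation as R
from cell import telemetry, vision, workorder
np.set_printoptions(precision=4,suppress=True)
def att(f):
    a=np.array(f["attitude"],float)
    return a if a.shape==(3,3) else (R.from_euler('xyz',a,degrees=True).as_matrix() if a.size==3 else R.from_quat(a).as_matrix())
def cloud(f):
    z=f["range_z"];K=f["mtx"];v,u=np.mgrid[:480,:640]
    c=np.dstack([(u-K[0][2])/K[0][0]*z,(v-K[1][2])/K[1][1]*z,z])
    return c@att(f).T+np.array(f["origin"])
def save(f,n,crop=None,s=1):
    i=f["img"][:,:,::-1]
    if crop: i=i[crop[1]:crop[3],crop[0]:crop[2]]
    cv2.imwrite("pics/"+n,cv2.resize(i,None,fx=s,fy=s))
def pose():
    s=telemetry.sense(); return np.array(s["eef_pos"]),R.from_euler('xyz',s["orientation"],degrees=True)
E
python3 - <<'E'
from h import *
s=telemetry.sense();print(s)
for n in("side","top"):
    f=vision.grab_frame(n);save(f,n+"0.png");print(n,f["origin"],f["attitude"],f["mtx"])
    for t in ["ear_defenders","band_inside","stem_near","stem_far","bench_shelf","over_bar","board_edge","mug_white","bottle_amber","bottle_blue"]:
        print(t,[(np.array(d["at"]),round(d["score"],2)) for d in vision.tip_of(f,t)][:3])
E
```

```text
{'clock': 0.0, 'joint_pos': array([66.8082, 19.637 , 87.3778,  0.0004, 73.0746, -8.3663]), 'joint_vel': array([ 0.0616,  0.1297, -0.0393,  0.0404, -0.0063,  0.0457]), 'joint_efforts': array([ -0.0021, -43.3671, -24.6005,  -0.0004,   0.0078,  -0.    ]), 'eef_pos': array([0.1342, 0.5072, 0.2416]), 'orientation': array([-179.9116,   -0.0134,  165.1744]), 'ft_force': array([ 0.5457, -0.7396,  0.2661]), 'moment': array([ 0.0325, -0.0565, -0.0127]), 'grip_force': 0.0, 'opening': 0.08550931395704188}
side [-0.0353 -0.7266  1.0397] [-129.8349    0.7479  -32.9771] [[497.3264   0.     320.7805]
 [  0.     497.3264 235.0597]
 [  0.       0.       1.    ]]
ear_defenders [(array([ 0.3486,  0.5278, -0.0006]), 0.84), (array([0.4777, 0.0527, 0.0871]), 0.7)]
band_inside [(array([0.4794, 0.0512, 0.2565]), 0.88)]
stem_near [(array([0.4265, 0.0593, 0.1874]), 0.94), (array([0.3695, 0.5544, 0.0718]), 0.57)]
stem_far [(array([0.5323, 0.0494, 0.1918]), 0.89), (array([ 0.6012, -0.3074,  0.0003]), 0.69), (array([0.3302, 0.4944, 0.0708]), 0.63)]
bench_shelf []
over_bar [(array([ 0.5809, -0.0732,  0.3528]), 0.6
[... 349 characters left out ...]
[(array([0.3482, 0.5308, 0.0018]), 0.96), (array([0.4771, 0.0575, 0.0898]), 0.92)]
band_inside [(array([0.4819, 0.0536, 0.2608]), 0.63), (array([0.3535, 0.5251, 0.1202]), 0.59)]
stem_near [(array([0.3689, 0.5596, 0.0717]), 0.89)]
stem_far [(array([0.3261, 0.4965, 0.0722]), 0.85), (array([0.532 , 0.0468, 0.1877]), 0.78)]
bench_shelf []
over_bar [(array([ 0.5832, -0.078 ,  0.3524]), 0.86)]
board_edge [(array([ 0.5435, -0.0736,  0.3494]), 0.8)]
mug_white [(array([0.4733, 0.2078, 0.0044]), 0.97), (array([ 0.5446, -0.0684,  0.3519]), 0.36)]
bottle_amber [(array([ 0.6002, -0.3043,  0.0016]), 0.75), (array([ 0.6484, -0.1446,  0.3704]), 0.52)]
bottle_blue [(array([ 0.649 , -0.1466,  0.3726]), 0.77)]
```

View pics/side0.png

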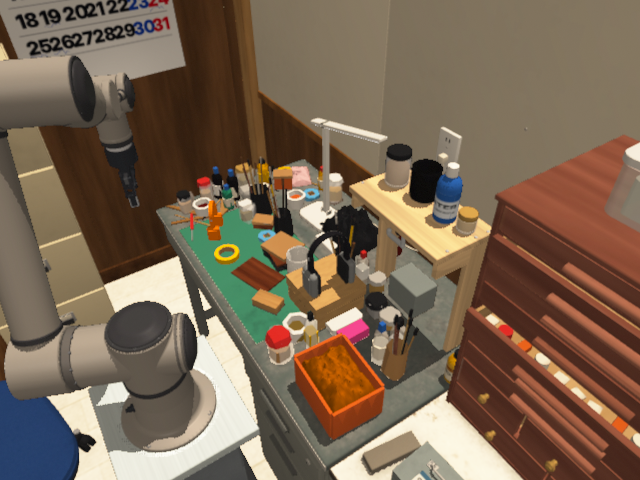

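View pics/top0.png

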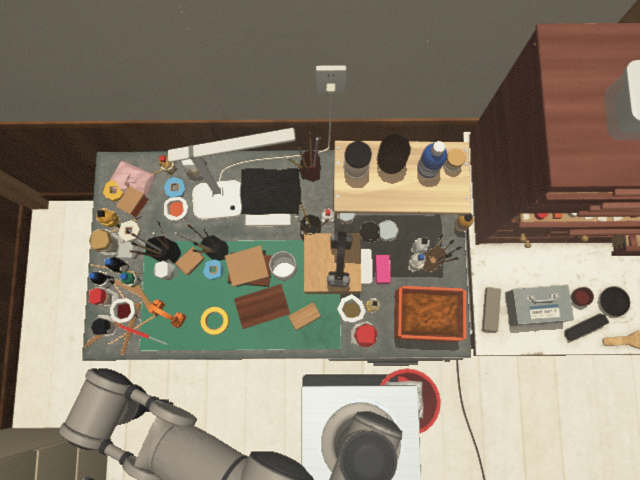

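The side view shows the black ear defenders on the brown box at about (325,265), with the bench shelf at (420,210). In the top view the black pair is at (340,260) and the shelf at (400,178). Candidates in the side view: the black pair at (325,265) and the orange pair at (215,222). The black pair fits the description because it's on the box with its undersides at z≈0.09. I'll check it in a close crop and fit the yaws.

```bash
python3 - <<'E'
from h import *
f=vision.grab_frame("side");save(f,"crop1.png",(270,180,500,340),3.4)
c=cloud(f)
g=vision.grab_frame("top");ct=cloud(g)
for n,C in(("side",c),("top",ct)):
    x,y,z=C[...,0],C[...,1],C[...,2]
    m=(abs(z-.370)<.006)&(x>.5)&(x<.8)&(y>-.3)&(y<.15)
    r=cv2.minAreaRect((C[m][:,:2]*1000).astype(np.float32));print(n,"board",r,cv2.boxPoints(r))
for n,f_,C in(("side",f,c),("top",g,ct)):
    for d in vision.silhouettes(f_,"ear_defenders"):
        P=C[d["region"]];P=P[np.isfinite(P).all(1)]
        md=np.median(P,0)
        if abs(md[1]-.05)>.1: continue
        b=P[(P[:,2]>.225)&(P[:,2]<.28)&(abs(P[:,0]-.48)<.09)]
        print(n,d["score"],md,len(b),"band z max",np.percentile(b[:,2],97))
        l=np.polyfit(b[:,0],b[:,1],1);print("band yaw",np.degrees(np.arctan(l[0])),"y at .48",np.polyval(l,.48),"x",np.percentile(b[:,0],[2,98]))
m=(abs(c[...,2]-.3)<.05)&(abs(c[...,0]-.58)<.04)&(abs(c[...,1]+.075)<.08)
Q=c[m];print("under-board pts",len(Q));
h=np.histogram(Q[:,2],bins=10) if len(Q) else 0;print(h)
E
```

```text
side board ((628.4227905273438, -87.70620727539062), (311.9617004394531, 171.3513641357422), 88.79991149902344) [[ 539.499  -241.8585]
 [ 710.8129 -245.4472]
 [ 717.3466   66.446 ]
 [ 546.0327   70.0348]]
top board ((628.5830688476562, -84.063232421875), (310.2790832519531, 171.8564453125), 88.75437927246094) [[ 539.3027 -237.2982]
 [ 711.1185 -241.0341]
 [ 717.8635   69.1717]
 [ 546.0477   72.9076]]
side 0.73 [0.4665 0.0443 0.1586] 269 band z max 0.2658734833093523
band yaw -6.682744178090734 y at .48 0.04872117259158901 x [0.4264 0.5243]
top 0.61 [0.4606 0.0563 0.1629] 312 band z max 0.2673526817283863
band yaw -4.734679157221294 y at .48 0.054146998701810424 x [0.4267 0.5258]
under-board pts 159
(array([25, 55, 35, 17, 11,  7,  2,  0,  1,  6]), array([0.2825, 0.2873, 0.2922, 0.2971, 0.302 , 0.3068, 0.3117, 0.3166,
       0.3215, 0.3263, 0.3312]))
```

View pics/crop1.png

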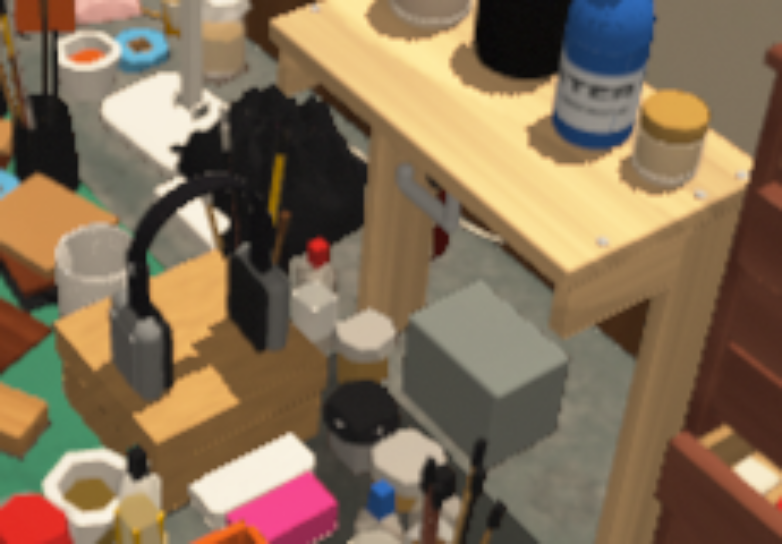

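The crop shows black and grey ear defenders with the band top near crop (215,180), so this is the right pair. The bar hangs under the board at crop (430,195), with its upturned tip at (405,170). A grey block stands below it at (485,370). Next I'll measure the bar and the obstacles below it, and work out the grasp.

```bash
cat >> h.py <<'E'
def Rt(lean,yaw):
    s,c=np.sin(np.radians(lean)),np.cos(np.radians(lean))
    M=np.array([[-c,0,s],[0,1,0],[-s,0,-c]])
    return R.from_euler('z',yaw,degrees=True)*R.from_matrix(M)
def rel(p,Rw,p0=None,R0=None):
    if p0 is None: p0,R0=pose()
    print("shift",R0.inv().apply(np.array(p)-p0),"turn",(R0.inv()*Rw).as_rotvec(degrees=True))
E
python3 - <<'E'
from h import *
f=vision.grab_frame("side");c=cloud(f)
x,y,z=c[...,0],c[...,1],c[...,2]
m=(abs(z-.3)<.055)&(abs(x-.585)<.03)&(y>-.14)&(y<-.02)
sh=R.from_euler('z',-1.2,degrees=True)
o=np.array([.582,-.0755,0])
v,u=np.where(m)
L=sh.inv().apply(c[m]-o)
i=np.argsort(L[:,1])
for k in i[::4]: print(u[k],v[k],(L[k]*1000).round())
for n,C in(("side",c),("top",cloud(vision.grab_frame("top")))):
    X,Y,Z=C[...,0],C[...,1],C[...,2]
    for name,(a,b,d,e) in dict(under=(.46,.68,-.13,.06),front=(.36,.50,-.13,.02)).items():
        m=(X>a)&(X<b)&(Y>d)&(Y<e)&(Z>.06)&(Z<.25)
        Q=C[m]; 
        if len(Q): 
            H,xe,ye=np.histogram2d(Q[:,0],Q[:,1],bins=[np.arange(a,b,.03),np.arange(d,e,.03)]) 
            from scipy.stats import binned_statistic_2d as bs
            r=bs(Q[:,0],Q[:,1],Q[:,2],'max',bins=[np.arange(a,b+.03,.03),np.arange(d,e+.03,.03)])
            print(n,name,"rows x from",a,"cols y from",d);print(np.nan_to_num(r.statistic).round(2))
near=np.array([.4265,.058,.189]); 
print("grasp target:")
Rw=Rt(35,-5.3)
g=np.array([.4265,.0575,.090+.106]); t=g+Rw.apply([0,0,.008])
pre=t-Rw.apply([0,0,.10]);print(t,pre)
rel(pre,Rw)
E
```

```text
404 247 [  1. -31. 287.]
403 247 [ -1. -30. 287.]
403 245 [ -1. -29. 292.]
401 248 [ -5. -28. 285.]
402 246 [ -3. -28. 290.]
404 240 [  2. -28. 306.]
404 245 [  4. -27. 289.]
401 242 [ -6. -27. 303.]
397 235 [-20. -26. 329.]
397 234 [-19. -24. 330.]
402 241 [ -1. -24. 301.]
401 241 [ -3. -23. 302.]
400 245 [ -4. -22. 289.]
396 234 [-18. -21. 328.]
395 232 [-19. -18. 331.]
399 242 [ -1. -14. 291.]
397 243 [ -4. -12. 288.]
398 241 [ -1. -11. 292.]
397 240 [ -2.  -8. 293.]
395 242 [ -5.  -6. 287.]
396 240 [ -2.  -5. 291.]
394 242 [ -6.  -3. 285.]
394 239 [ -5.  -1. 292.]
393 241 [ -4.   2. 284.]
392 239 [ -6.   4. 289.]
392 238 [ -4.   7. 290.]
392 237 [ -4.   8. 292.]
391 236 [ -4.  12. 292.]
390 238 [ -5.  12. 286.]
389 236 [ -6.  16. 291.]
390 235 [ -3.  16. 291.]
388 234 [ -6.  20. 294.]
389 233 [ -2.  21. 294.]
390 230 [  1.  22. 301.]
387 233 [ -7.  23. 295.]
390 229 [  2.  24. 302.]
389 229 [ -0.  25. 303.]
387 232 [ -4.  27. 294.]
386 232 [ -6.  28. 294.]
387 230 [ -3.  29. 298.]
side under rows x from 0.46 cols y from -0.13
[[0.   0.   0.   0.   0.09 0.1  0.09]
 [0.   0.   0.  
[... 399 characters left out ...]
.   0.1 ]
 [0.   0.   0.   0.   0.09]]
top under rows x from 0.46 cols y from -0.13
[[0.   0.   0.   0.   0.1  0.1  0.  ]
 [0.   0.   0.   0.   0.1  0.25 0.25]
 [0.   0.   0.   0.   0.1  0.25 0.25]
 [0.   0.   0.06 0.06 0.1  0.09 0.  ]
 [0.   0.   0.   0.06 0.   0.   0.  ]
 [0.   0.   0.   0.   0.06 0.06 0.  ]
 [0.   0.   0.   0.   0.   0.   0.  ]
 [0.   0.   0.   0.   0.   0.   0.  ]]
top front rows x from 0.36 cols y from -0.13
[[0.11 0.06 0.11 0.14 0.  ]
 [0.11 0.   0.   0.   0.1 ]
 [0.   0.   0.   0.   0.1 ]
 [0.   0.   0.   0.   0.1 ]
 [0.   0.   0.   0.   0.1 ]]
grasp target:
[0.4311 0.0571 0.1894] [0.374  0.0624 0.2714]
shift [-0.3456 -0.369  -0.0291] turn [ -2.9064 -34.9194  -9.2302]
```

>>> {"fn": "send_rows", "kwargs": {
  "moves": [
    [[-0.09,-0.09,-0.04],[0,-9,-2]],
    [[-0.17,-0.18,-0.06],[-1,-18,-4]],
    [[-0.25,-0.27,-0.05],[-2,-27,-7]],
    [[-0.346,-0.369,-0.03],[-2.9,-34.9,-9.2]],
    [[-0.346,-0.369,-0.03],[-2.9,-34.9,-9.2]],
    [[-0.346,-0.369,-0.03],[-2.9,-34.9,-9.2]],
    [[-0.346,-0.369,-0.03],[-2.9,-34.9,-9.2]],
    [[-0.346,-0.369,-0.03],[-2.9,-34.9,-9.2]],
    [[-0.346,-0.369,-0.03],[-2.9,-34.9,-9.2]],
    [[-0.346,-0.369,-0.03],[-2.9,-34.9,-9.2]],
    [[-0.346,-0.369,-0.03],[-2.9,-34.9,-9.2]],
    [[-0.346,-0.369,-0.03],[-2.9,-34.9,-9.2]],
    [[-0.346,-0.369,-0.03],[-2.9,-34.9,-9.2]],
    [[-0.346,-0.369,-0.03],[-2.9,-34.9,-9.2]]
  ],
  "claw": 0.085,
  "squeeze": 40
}}

```text
clock: 3.15
eef_pos: [0.3742, 0.063, 0.2723]
orientation: [180.0, 35.0, 174.8]
ft_force: [-0.9, 0.1, -0.9]
opening: 0.0847
grip_force: 0.0
```

```bash
python3 - <<'E'
from h import *
f=vision.grab_frame("side");save(f,"pre.png",(240,180,440,330),4)
for n in("side","top"):
    f=vision.grab_frame(n)
    for t in ["stem_near","stem_far","band_inside","ear_defenders"]:
        print(n,t,[(np.array(d["at"]),round(d["score"],2)) for d in vision.tip_of(f,t)][:2])
s=telemetry.sense();print(s["joint_pos"])
Rw=Rt(35,-5.3)
g=np.array([.4265,.0575,.090+.106]); t=g+Rw.apply([0,0,.008]); rel(t,Rw)
E
```

```text
side stem_near [(array([0.4284, 0.0633, 0.1866]), 0.77), (array([0.3692, 0.5512, 0.0705]), 0.7)]
side stem_far [(array([0.5324, 0.048 , 0.1893]), 0.88), (array([0.33  , 0.4931, 0.0728]), 0.58)]
side band_inside [(array([0.4817, 0.0521, 0.2567]), 0.87), (array([0.349 , 0.5315, 0.1239]), 0.67)]
side ear_defenders [(array([0.4773, 0.0571, 0.089 ]), 0.79), (array([0.35  , 0.5309, 0.0008]), 0.72)]
top stem_near [(array([0.4261, 0.0582, 0.1887]), 0.93), (array([0.3672, 0.5602, 0.0702]), 0.91)]
top stem_far [(array([0.5302, 0.0456, 0.1907]), 0.7), (array([0.3323, 0.4927, 0.0729]), 0.68)]
top band_inside [(array([0.35  , 0.5276, 0.1229]), 0.91), (array([0.4812, 0.0552, 0.2647]), 0.85)]
top ear_defenders [(array([0.4773, 0.0565, 0.0906]), 0.82), (array([0.3463, 0.5285, 0.0012]), 0.67)]
[  0.5514 -14.6451 127.8871  -6.3501  32.0795 -79.7803]
shift [0.0008 0.0001 0.1005] turn [-0.017  -0.0212 -0.033 ]
```

View pics/pre.png

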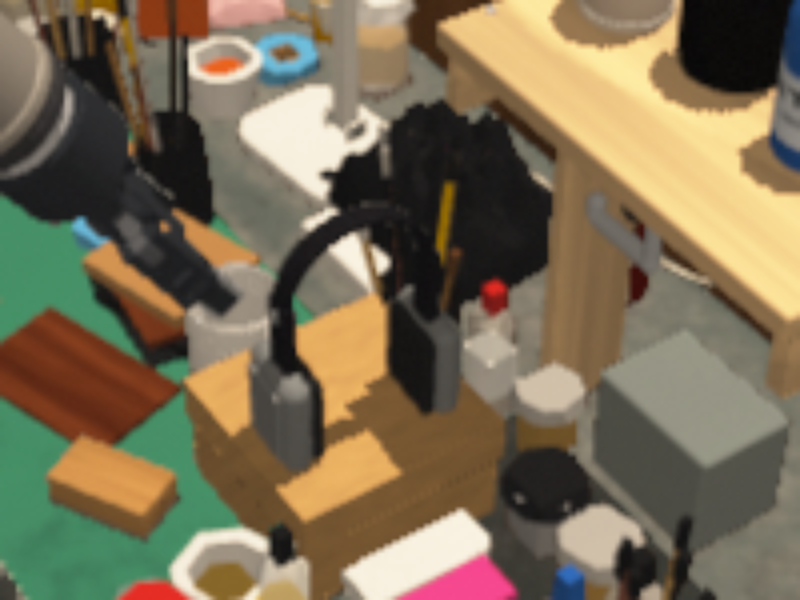

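The gripper's fingertips at crop (230,295) stand in front of the near stem at (283,330), in line with it. I'm going in and closing.

>>> {"fn": "send_rows", "kwargs": {
  "moves": [
    [[0.001,0.001,0.035],[0,0,0]],
    [[0.001,0.001,0.07],[0,0,0]],
    [[0.001,0.001,0.1],[0,0,0]],
    [[0.001,0.001,0.1],[0,0,0]],
    [[0.001,0.001,0.1],[0,0,0]],
    [[0.001,0.001,0.1],[0,0,0]]
  ]
}}

```text
clock: 4.45
eef_pos: [0.4306, 0.0597, 0.2008]
orientation: [-179.8, 34.4, 174.7]
ft_force: [1.3, -1.0, -0.5]
opening: 0.085
grip_force: 0.0
```

>>> {"fn": "send_rows", "kwargs": {
  "moves": [
    [[0,0,0],[0,0,0]],
    [[0,0,0],[0,0,0]],
    [[0,0,0],[0,0,0]],
    [[0,0,0],[0,0,0]],
    [[0,0,0],[0,0,0]],
    [[0,0,0],[0,0,0]],
    [[0,0,0],[0,0,0]],
    [[0,0,0],[0,0,0]]
  ],
  "claw": 0.0,
  "squeeze": 50
}}

```text
clock: 5.45
eef_pos: [0.4306, 0.0596, 0.2]
orientation: [-179.8, 34.3, 174.7]
ft_force: [-2.4, -0.4, 3.1]
opening: 0.0207
grip_force: 51.4
```

```bash
python3 - <<'E'
from h import *
p,r=pose();print(p,r.as_euler('xyz',degrees=True),telemetry.sense()["joint_pos"])
# straight up 70 mm; 
rel(p+[0,0,.070],r)
E
```

```text
[0.4306 0.0596 0.2   ] [-179.818    34.3013  174.6686] [  0.0035  -0.0348 129.9534 -11.4748  16.2174 -74.5584]
shift [-0.0394 -0.0002 -0.0578] turn [0. 0. 0.]
```

>>> {"fn": "send_rows", "kwargs": {
  "moves": [
    [[-0.011,0,-0.017],[0,0,0]],
    [[-0.023,0,-0.033],[0,0,0]],
    [[-0.034,0,-0.05],[0,0,0]],
    [[-0.045,0,-0.066],[0,0,0]],
    [[-0.045,0,-0.066],[0,0,0]],
    [[-0.045,0,-0.066],[0,0,0]]
  ]
}}

```text
clock: 6.2
eef_pos: [0.43, 0.0598, 0.2785]
orientation: [-179.8, 34.2, 174.7]
ft_force: [0.3, -0.4, -2.1]
opening: 0.021
grip_force: 50.8
```

```bash
python3 - <<'E'
from h import *
s=telemetry.sense();p,r=pose();print(p,r.as_euler('xyz',degrees=True),s["joint_pos"],s["ft_force"],s["moment"],s["opening"])
f=vision.grab_frame("side");save(f,"lift.png",(240,140,440,290),4)
for n in("side","top"):
    f=vision.grab_frame(n)
    for t in ["stem_near","stem_far","band_inside","ear_defenders"]:
        for d in vision.tip_of(f,t):
            if abs(d["at"][1]-.05)<.1: print(n,t,np.array(d["at"]),round(d["score"],2),"tool",r.inv().apply(np.array(d["at"])-p))
E
```

```text
[0.43   0.0598 0.2785] [-179.8043   34.1674  174.6655] [  0.044   -7.6694 121.4809  -6.0207  32.2967 -80.4503] [ 0.348  -0.3697 -2.0821] [0.0743 0.5684 0.0091] 0.020959042470726268
side stem_near [0.4271 0.0634 0.2645] 0.74 tool [0.0105 0.0034 0.0098]
side stem_far [0.5321 0.0523 0.2684] 0.64 tool [-0.0791  0.0023  0.0658]
side band_inside [0.4785 0.0542 0.3348] 0.97 tool [-0.072  -0.0011 -0.0192]
side ear_defenders [0.4758 0.0562 0.1631] 0.85 tool [0.0268 0.0011 0.1213]
top stem_near [0.4254 0.058  0.2686] 0.95 tool [ 0.0092 -0.0022  0.0057]
top stem_far [0.5308 0.0493 0.2693] 0.67 tool [-0.0787 -0.0008  0.0645]
top band_inside [0.483  0.0587 0.3416] 0.92 tool [-0.0792  0.0038 -0.0225]
top ear_defenders [0.4788 0.0568 0.1708] 0.97 tool [0.02   0.002  0.1166]
```

View pics/lift.png

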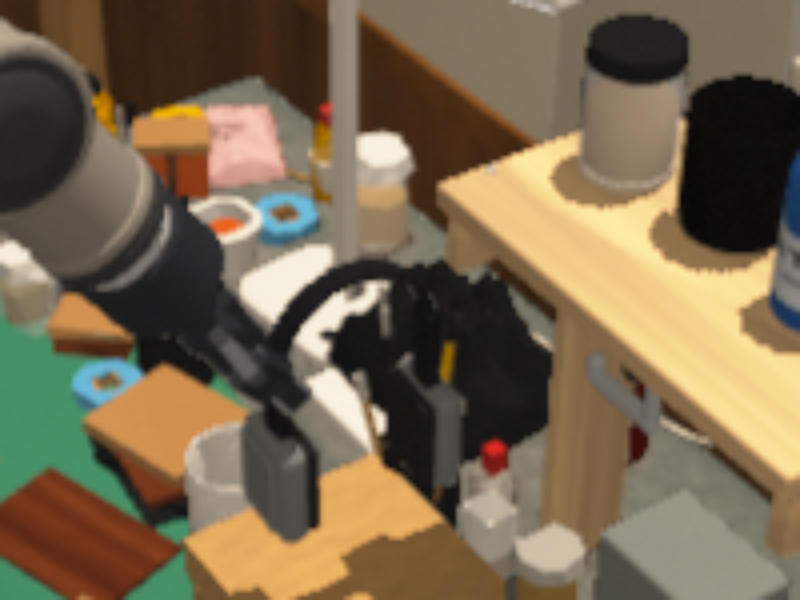

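The pair is lifted, upright, and held at the near stem (crop (285,400)). Now the waypoints.

```bash
python3 - <<'E'
from h import *
p,r=pose()
def wp(cx,cy,bz,yaw=-1.2):
    a=np.radians(yaw); return np.array([cx-.0485*np.cos(a),cy-.0485*np.sin(a),bz-.059]),Rt(34.2,yaw)
A=wp(.47,-.016,.330); B=wp(.581,-.016,.320); C=wp(.581,-.0755,.320)
rel(*A,p,r); rel(*B,*A); rel(*C,*B); print(A[0],B[0],C[0])
E
```

```text
shift [ 0.0067 -0.0753  0.0063] turn [-2.5087  0.0905 -3.4215]
shift [-0.0862  0.0023  0.0706] turn [0. 0. 0.]
shift [-0.001  -0.0595  0.0007] turn [0. 0. 0.]
[ 0.4215 -0.015   0.271 ] [ 0.5325 -0.015   0.261 ] [ 0.5325 -0.0745  0.261 ]
```

>>> {"fn": "send_rows", "kwargs": {
  "moves": [
    [[0.002,-0.019,0.002],[-0.6,0,-0.9]],
    [[0.003,-0.038,0.003],[-1.2,0,-1.7]],
    [[0.005,-0.057,0.005],[-1.9,0.1,-2.6]],
    [[0.007,-0.075,0.006],[-2.5,0.1,-3.4]],
    [[0.007,-0.075,0.006],[-2.5,0.1,-3.4]],
    [[0.007,-0.075,0.006],[-2.5,0.1,-3.4]],
    [[0.007,-0.075,0.006],[-2.5,0.1,-3.4]]
  ]
}}

```text
clock: 7.62
eef_pos: [0.4212, -0.014, 0.2712]
orientation: [-180.0, 34.2, 178.8]
ft_force: [-0.6, 0.3, -2.8]
opening: 0.0206
grip_force: 50.9
```

>>> {"fn": "send_rows", "kwargs": {
  "moves": [
    [[-0.014,0,0.012],[0,0,0]],
    [[-0.029,0.001,0.024],[0,0,0]],
    [[-0.043,0.001,0.035],[0,0,0]],
    [[-0.058,0.002,0.047],[0,0,0]],
    [[-0.072,0.002,0.059],[0,0,0]],
    [[-0.086,0.002,0.071],[0,0,0]],
    [[-0.086,0.002,0.071],[0,0,0]],
    [[-0.086,0.002,0.071],[0,0,0]]
  ]
}}

```text
clock: 8.62
eef_pos: [0.5316, -0.0143, 0.2604]
orientation: [180.0, 34.1, 178.8]
ft_force: [-0.1, 0.0, -2.0]
opening: 0.021
grip_force: 50.8
```

```bash
python3 - <<'E'
from h import *
s=telemetry.sense();p,r=pose();print(p,r.as_euler('xyz',degrees=True),s["joint_pos"],s["ft_force"],s["moment"],s["opening"])
f=vision.grab_frame("side");save(f,"ins.png",(300,160,460,280),5)
for n in("side","top"):
    f=vision.grab_frame(n)
    for t in ["stem_near","stem_far","band_inside","ear_defenders","over_bar"]:
        for d in vision.tip_of(f,t):
            if abs(d["at"][1]+.03)<.1: print(n,t,np.array(d["at"]),round(d["score"],2))
def wp(cx,cy,bz,yaw=-1.2):
    a=np.radians(yaw); return np.array([cx-.0485*np.cos(a),cy-.0485*np.sin(a),bz-.059]),Rt(34.2,yaw)
rel(*wp(.581,-.0755,.320))
E
```

```text
[ 0.5316 -0.0143  0.2604] [179.9782  34.1378 178.8261] [ -13.9169    4.406   113.1515   14.485    29.7602 -113.2428] [-0.1361  0.0432 -2.0236] [ 0.0119  0.5438 -0.007 ] 0.02098640195512098
side stem_near [ 0.5271 -0.0115  0.2474] 0.87
side stem_far [ 0.6356 -0.0156  0.2503] 0.93
side stem_far [ 0.5786 -0.0769  0.3497] 0.17
side band_inside [ 0.5853 -0.0158  0.3167] 0.63
side ear_defenders [ 0.5762 -0.0158  0.1471] 0.72
side ear_defenders [ 0.633  -0.0187  0.2521] 0.15
side over_bar [ 0.5801 -0.0748  0.3524] 0.75
side over_bar [ 0.5301 -0.0114  0.2486] 0.39
top stem_near [ 0.5289 -0.0176  0.2469] 0.56
top band_inside [ 0.5832 -0.0113  0.3196] 0.51
top ear_defenders [ 0.5796 -0.0146  0.1528] 0.65
top over_bar [ 0.5826 -0.077   0.3503] 0.75
shift [-0.0014 -0.0594  0.0007] turn [-0.0095 -0.0021 -0.0229]
```

View pics/ins.png

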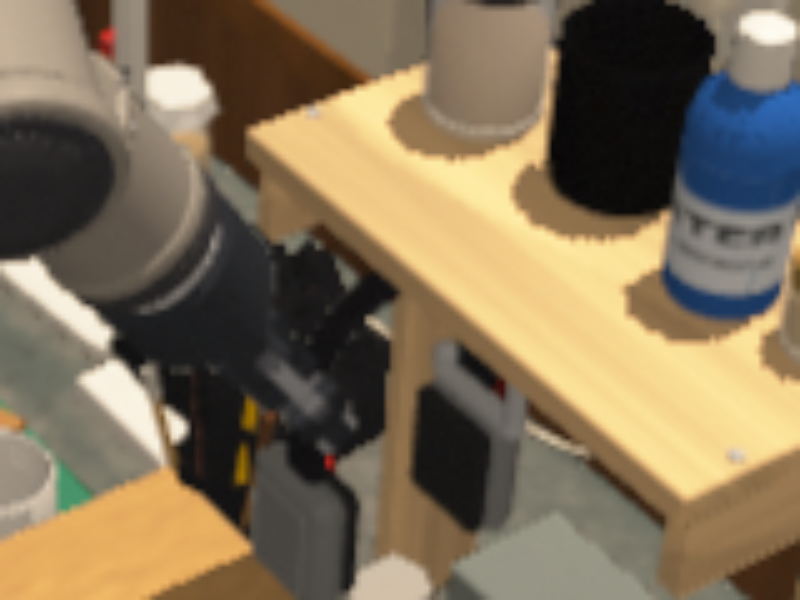

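The near cup is at crop (300,520) and the far cup at (465,455). The band goes under the board to the left of the tip at (445,350). The measured points match the plan, so I'm sliding right over the tip.

>>> {"fn": "send_rows", "kwargs": {
  "moves": [
    [[0,-0.012,0],[0,0,0]],
    [[-0.001,-0.024,0],[0,0,0]],
    [[-0.001,-0.036,0.001],[0,0,0]],
    [[-0.001,-0.048,0.001],[0,0,0]],
    [[-0.001,-0.06,0.001],[0,0,0]],
    [[-0.001,-0.06,0.001],[0,0,0]],
    [[-0.001,-0.06,0.001],[0,0,0]]
  ]
}}

```text
clock: 10.15
eef_pos: [0.5322, -0.0748, 0.2604]
orientation: [180.0, 34.2, 178.8]
ft_force: [0.1, 0.2, -1.9]
opening: 0.0211
grip_force: 50.8
```

```bash
python3 - <<'E'
from h import *
s=telemetry.sense();p,r=pose();print(p,r.as_euler('xyz',degrees=True),s["joint_pos"],s["ft_force"],s["moment"])
for n in("side","top"):
    f=vision.grab_frame(n)
    for t in ["stem_near","stem_far","band_inside","ear_defenders"]:
        for d in vision.tip_of(f,t):
            if abs(d["at"][1]+.07)<.07: print(n,t,np.array(d["at"]),round(d["score"],2))
rel(p-[0,0,.01],r)
E
```

```text
[ 0.5322 -0.0748  0.2604] [179.9845  34.1824 178.7662] [ -23.062     5.2072  112.2683   22.9737   32.4028 -128.0273] [ 0.0635  0.1662 -1.8757] [0.0424 0.5387 0.0001]
side stem_near [ 0.5292 -0.0715  0.2442] 0.98
side stem_far [ 0.6367 -0.0778  0.2502] 0.77
side band_inside [ 0.5824 -0.0736  0.3171] 0.97
side ear_defenders [ 0.578  -0.0772  0.1465] 0.84
top stem_near [ 0.5302 -0.0743  0.2513] 0.49
top stem_far [ 0.5842 -0.0723  0.3208] 0.66
top band_inside [ 0.5832 -0.0736  0.3204] 0.44
top ear_defenders [ 0.5817 -0.0728  0.1526] 0.51
shift [0.0058 0.0001 0.0083] turn [0.     0.0172 0.0177]
```

>>> {"fn": "send_rows", "kwargs": {
  "moves": [
    [[0.0028,0,0.0041],[0,0,0]],
    [[0.0056,0,0.0083],[0,0,0]],
    [[0.0084,0,0.0124],[0,0,0]],
    [[0.0112,0,0.0165],[0,0,0]],
    [[0.0112,0,0.0165],[0,0,0]],
    [[0.0112,0,0.0165],[0,0,0]]
  ]
}}

```text
clock: 11.4
eef_pos: [0.5324, -0.0751, 0.2406]
orientation: [-180.0, 34.2, 178.8]
ft_force: [-0.3, -0.8, -1.5]
opening: 0.0213
grip_force: 50.9
```

>>> {"fn": "send_rows", "kwargs": {
  "moves": [
    [[0.0006,0,0.0008],[0,0,0]],
    [[0.0011,0,0.0017],[0,0,0]],
    [[0.0017,0,0.0025],[0,0,0]],
    [[0.0017,0,0.0025],[0,0,0]],
    [[0.0017,0,0.0025],[0,0,0]]
  ]
}}

```text
clock: 12.02
eef_pos: [0.5324, -0.075, 0.2375]
orientation: [180.0, 34.2, 178.8]
ft_force: [0.3, -1.0, -1.9]
opening: 0.0206
grip_force: 50.9
```

>>> {"fn": "send_rows", "kwargs": {
  "moves": [
    [[0.0006,0,0.0008],[0,0,0]],
    [[0.0011,0,0.0017],[0,0,0]],
    [[0.0011,0,0.0017],[0,0,0]],
    [[0.0011,0,0.0017],[0,0,0]]
  ]
}}

```text
clock: 12.52
eef_pos: [0.5324, -0.075, 0.2355]
orientation: [180.0, 34.2, 178.8]
ft_force: [-0.5, -0.1, -2.2]
opening: 0.0209
grip_force: 50.9
```

>>> {"fn": "send_rows", "kwargs": {
  "moves": [
    [[0.0006,0,0.0008],[0,0,0]],
    [[0.0006,0,0.0008],[0,0,0]],
    [[0.0006,0,0.0008],[0,0,0]]
  ]
}}

```text
clock: 12.9
eef_pos: [0.5323, -0.075, 0.2345]
orientation: [180.0, 34.2, 178.8]
ft_force: [-1.0, -0.0, -1.1]
opening: 0.0209
grip_force: 50.9
```

>>> {"fn": "send_rows", "kwargs": {
  "moves": [
    [[0.0006,0,0.0008],[0,0,0]],
    [[0.0006,0,0.0008],[0,0,0]],
    [[0.0006,0,0.0008],[0,0,0]]
  ]
}}

```text
clock: 13.28
eef_pos: [0.5323, -0.075, 0.2335]
orientation: [180.0, 34.2, 178.8]
ft_force: [-0.3, 1.3, -2.1]
opening: 0.0211
grip_force: 50.8
```

>>> {"fn": "send_rows", "kwargs": {
  "moves": [
    [[0.0006,0,0.0008],[0,0,0]],
    [[0.0006,0,0.0008],[0,0,0]],
    [[0.0006,0,0.0008],[0,0,0]]
  ]
}}

```text
clock: 13.65
eef_pos: [0.5326, -0.0751, 0.233]
orientation: [-180.0, 34.3, 178.8]
ft_force: [1.1, -0.5, 1.6]
opening: 0.0211
grip_force: 51.1
```

Fz went from about −2 N to +1.6 N and the descent stalled, so the bar is taking the weight. I'll confirm before letting go.

```bash
python3 - <<'E'
from h import *
for n in("side","top"):
    f=vision.grab_frame(n)
    s=telemetry.sense();print(s["eef_pos"],s["ft_force"],s["moment"])
    if n=="side": save(f,"hang.png",(300,160,460,280),5)
    for t in ["stem_near","stem_far","band_inside","ear_defenders"]:
        for d in vision.tip_of(f,t):
            if abs(d["at"][1]+.07)<.07: print(n,t,np.array(d["at"]),round(d["score"],2))
E
```

```text
[ 0.5326 -0.0751  0.2329] [0.7826 0.5921 1.335 ] [0.0639 0.0766 0.1184]
side stem_near [ 0.5281 -0.0732  0.218 ] 0.89
side stem_far [ 0.6346 -0.0754  0.2231] 0.6
side band_inside [ 0.5827 -0.0752  0.2875] 0.88
side ear_defenders [ 0.5792 -0.0757  0.1197] 0.65
side ear_defenders [ 0.5791 -0.0753  0.288 ] 0.38
[ 0.5326 -0.0752  0.2329] [0.6588 0.5885 2.458 ] [ 0.061  -0.0598  0.0656]
top stem_near [ 0.5305 -0.0746  0.2212] 0.53
top stem_near [ 0.5445 -0.0714  0.3529] 0.36
top band_inside [ 0.5436 -0.0712  0.3515] 0.73
top band_inside [ 0.5807 -0.0724  0.2928] 0.69
top band_inside [ 0.5823 -0.0745  0.3503] 0.66
top ear_defenders [ 0.5802 -0.0766  0.1226] 0.62
top ear_defenders [ 0.5816 -0.0755  0.3525] 0.22
```

View pics/hang.png

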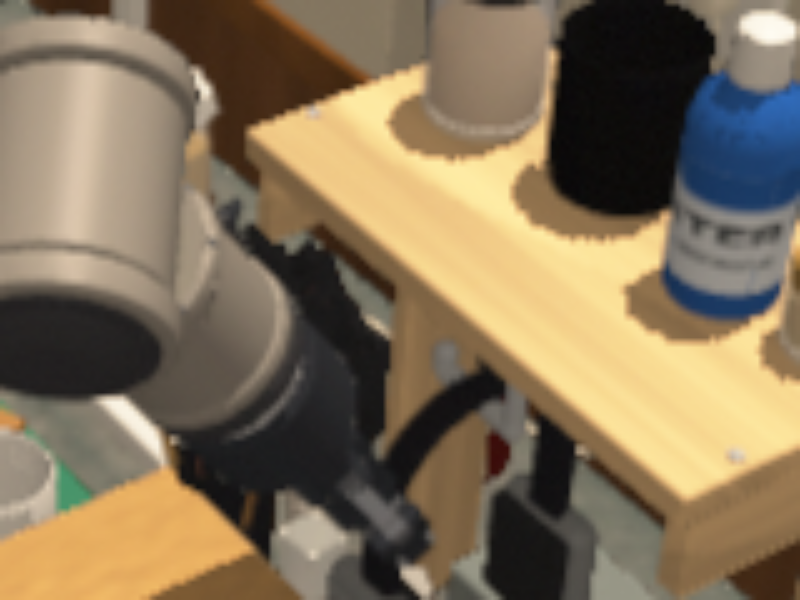

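The band at crop (490,385) crosses the bar between the tip (445,360) and the rod (512,405), and the bar carries the weight. Releasing.

>>> {"fn": "send_rows", "kwargs": {
  "moves": [
    [[0,0,0],[0,0,0]],
    [[0,0,0],[0,0,0]],
    [[0,0,0],[0,0,0]],
    [[0,0,0],[0,0,0]],
    [[0,0,0],[0,0,0]],
    [[0,0,0],[0,0,0]],
    [[0,0,0],[0,0,0]],
    [[0,0,0],[0,0,0]]
  ],
  "claw": 0.07
}}

```text
clock: 15.15
eef_pos: [0.5322, -0.075, 0.2325]
orientation: [180.0, 34.2, 178.8]
ft_force: [-0.2, 0.7, 0.4]
opening: 0.0699
grip_force: 0.0
```

>>> {"fn": "send_rows", "kwargs": {
  "moves": [
    [[0,0,-0.01],[0,0,0]],
    [[0,0,-0.025],[0,0,0]],
    [[0,0,-0.045],[0,0,0]],
    [[0,0,-0.065],[0,0,0]],
    [[0,0,-0.085],[0,0,0]],
    [[0,0,-0.105],[0,0,0]],
    [[0,0,-0.125],[0,0,0]],
    [[0,0,-0.125],[0,0,0]],
    [[0,0,-0.125],[0,0,0]],
    [[0,0,-0.125],[0,0,0]],
    [[0,0,-0.125],[0,0,0]],
    [[0,0,-0.125],[0,0,0]],
    [[0,0,-0.125],[0,0,0]],
    [[0,0,-0.125],[0,0,0]]
  ]
}}

```text
clock: 16.9
eef_pos: [0.462, -0.0735, 0.3358]
orientation: [180.0, 34.2, 178.8]
ft_force: [0.4, 0.9, -0.1]
opening: 0.0698
grip_force: 0.0
```

```bash
python3 - <<'E'
from h import *
for k in range(2):
  f=vision.grab_frame("side")
  for t in ["stem_near","stem_far","band_inside","ear_defenders","mug_white","bottle_amber","bottle_blue"]:
    for d in vision.tip_of(f,t)[:2]: print(t,np.array(d["at"]),round(d["score"],2))
save(f,"done.png",(300,160,460,280),5);print(telemetry.sense()["clock"],telemetry.sense()["ft_force"])
E
```

```text
stem_near [ 0.5305 -0.0709  0.2183] 0.62
stem_far [ 0.6354 -0.0761  0.2238] 0.92
stem_far [ 0.5811 -0.0726  0.1181] 0.35
band_inside [0.3481 0.5309 0.1206] 0.98
band_inside [ 0.5819 -0.0797  0.2915] 0.94
ear_defenders [ 0.3492  0.5284 -0.0024] 0.88
ear_defenders [ 0.5822 -0.0762  0.1164] 0.61
mug_white [ 0.4813  0.2099 -0.0005] 0.97
bottle_amber [ 0.6006 -0.3048 -0.0025] 0.63
bottle_blue [ 0.649  -0.1458  0.3692] 0.64
stem_near [ 0.5331 -0.0731  0.2214] 0.88
stem_near [0.3706 0.5557 0.0697] 0.63
stem_far [0.329  0.4952 0.0747] 0.89
band_inside [0.3497 0.5363 0.1213] 0.96
band_inside [ 0.5783 -0.0773  0.2917] 0.85
ear_defenders [ 0.5816 -0.0751  0.1228] 0.6
ear_defenders [0.346  0.5283 0.    ] 0.6
mug_white [0.4827 0.2085 0.0016] 0.86
bottle_amber [ 0.5993 -0.3028 -0.0025] 0.61
bottle_blue [ 0.6483 -0.1421  0.3692] 0.89
17.7 [-0.3301 -0.2145  0.4823]
```

View pics/done.png

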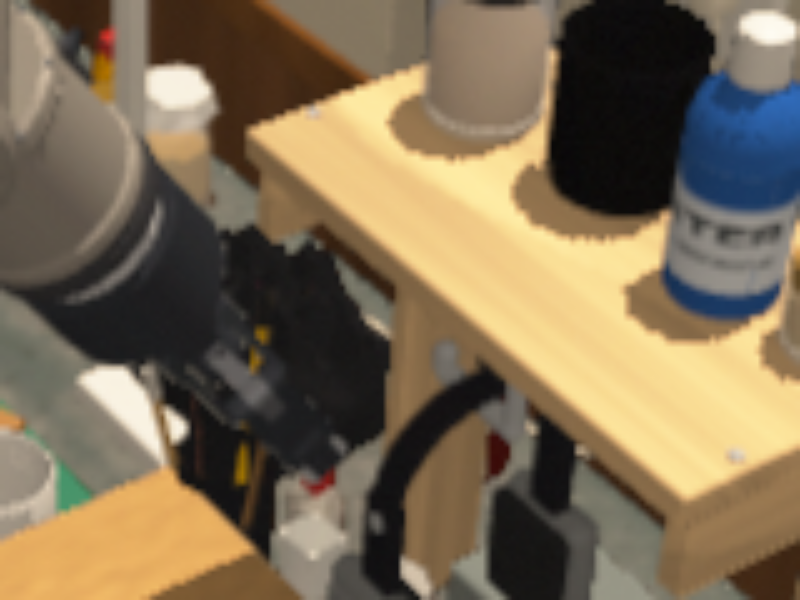

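The ear defenders hang level on the bar, inside the tip (crop (445,360)), and the gripper is clear. The mug and bottles haven't moved.

```bash
python3 -c "
from h import *
print(workorder.close_job())"
```

```text
the job is handed in; nothing more can be done
None
```

The ear defenders hang by the head band on the bar, inside its upturned tip, with a cup free on either side; the mug and both bottles were not moved, and the job was handed in at about 18 s.

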